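# Latch the instrument case

### The arm

A 7-joint arm with a two-finger parallel gripper is mounted at the origin on a cart in front of the work surface, level with it; the furniture and walls round the work are solid. World frame = base frame: x ahead of the robot, y to its left, z up, the work surface at z = 0. Lengths are in m, angles in rad, forces in N, time in s.
With the tool pointing down it reaches from about 0.35 to 0.9 m from the base axis. Payload 8.1 kg.
Tool frame: the origin (TCP) lies on the centre line of the jaws, within the pads' length; the fingertips stand 19 mm ahead of it and the grasp point (between the pads) is the TCP; z points along the fingers, y is the line along which they close (so a half turn about z gives the same grasp; the last joint's range is limited). The gripper opens to 85 mm and grips with 20 to 120 N. Pads are 22 mm wide; open, the fingers measure 114 mm over their backs; the gripper's body (76 mm by 85 mm) begins 54 mm behind the grasp point. The pads swing forward as they close: fully open they stand 13 mm farther back than shut.
Start: joints at [-0.103, 0.434, 0.025, 1.573, -0.012, 1.134, -0.075], TCP at [0.625, -0, 0.25] pointing down, gripper open.
Joint ranges: [-2.62, 2.62], [-0.44, 2.09], [-1.27, 1.32], [0.08, 2.57], [-1.32, 4.46], [0.12, 2], [-2.74, 2.74]. Speed limits (rad/s): [2.22, 2.22, 3.01, 3.01, 3.14, 3.14, 3.14].

### API

Orientations are given as a unit quaternion [w, x, y, z].
In Python, from bench import bot gives the robot as it stands. The module is installed in compiled form; this text tells all that it offers.
- The arm moves only by the tool move_arm, never from a script. Its argument "moves" is a list of rows, each an object of numbers: "x", "y", "z": the shift along the tool's x, y, z in m; "yaw": the turn about the tool's z in rad. In form: [{"x": .., "y": .., "z": .., "yaw": ..}, ...]. A call has 1 to 8 rows; each row is the pose to reach, as a shift and turn from the pose commanded when the call began, along the tool's axes at that moment; what a row does not reach only later rows make up. A row lasts 1/12 s, in which the tool goes at most 41.7 mm and 7.16 degrees, less where a joint would pass 70% of its speed; a pose out of reach is approached as far as the arm can. A call with a gripper value outside its range is refused whole. "fingers" is the finger opening in m, from 0 to 0.0854, set as the call begins (left out, the last holds). The fingers move at their own pace and stop on an object; the grip force is fixed at half the most. Time passes only in rows, so rows that repeat a pose let the fingers close. It gives the time, the measured TCP pose, the force, the opening and the grip force at its end, in the units of the state.
- bot.state(): the state, without advancing time (a new reading comes with each control period).
- bot.grab_frame(name): name is "scene" or "side" or "wrist"; returns a dict with "img" (384x512x3 uint8, red, green, blue), "mtx" (3x3 intrinsics, pixels), "origin" and "attitude" of the camera in the world; the wrist camera has in their place "tool_from_camera" (4x4, takes a point from camera to tool coordinates, whose origin is the TCP and whose axes are the flange's). Camera axes: x right, y down, z forward; pixel columns grow to the right and rows downward; lengths in m; the calibration is good to about 2 mm. A picture is of the moment at which its call begins: read the wrist's pose just before it. There is no depth.
- bot.sign_off(): hands the job in; it is judged then, once.
Trained networks look in a picture, given as the dict that the camera call returned (one of the last four; its "shot" number tells which), for a name from the list of things; names that differ only in an ending like _2 or _b are one class to them, and where a whole thing is asked for, a point or a joint stands for the part that bears it (a point fixed in the world has none). Each returns a list of dicts, best first, with "score" (0 to 1); they miss things now and then, are a little off and sometimes report something else, mostly with a low value. They report only what shows in the picture. A call takes as long as a camera call.
- bot.trace(picture, label): "region" (384x512 bool, what is visible of it) and "pixel" ([row, column] in pixels, amid what is visible of it).
The state is a dict: "t": time; "joints": joint angles; "joint_vel": joint speeds; "tau": joint torques, N m; "ee_pos": TCP position; "tcp_rot": TCP orientation; "force": force on the tool from outside, world axes, zero at the start; "moment": the same for the moment, N m; "gripper_width": finger opening in m; "grip_force": force on a finger pad.
Only numpy, scipy, OpenCV 4.12 (cv2) and the standard library are available. Lean on these libraries where they do the work, as an engineer would, in place of code of your own. Each camera call takes 0.05 s, during which the arm holds its last target. There are 200 camera calls.

### The job

The small grey instrument case stands upright with its latch on top; the rubber seal holds its lid a few millimetres ajar. Hook the latch's claw over the keeper on the lid, then swing the lever over centre to draw the lid shut, and press the lever firmly home on its rubber rest with about 12 N for half a second, never more than 22 N. Let go of everything and leave the things round about where they are.

Things in the scene. Friction and masses are not known exactly. Their poses are not given: they have to be found in the camera images.
- case: grey metal case standing upright, fixed; 200 wide (y) x 166 deep (x) x 108 mm high. Origin on the table straight below the lever's pivot; its x points from the lid half to the fixed half, z up; at yaw 0 the lid faces the robot. Top level at z 108 mm; fixed half x -26 to +78, lid half x -30 to -88 mm. The latch lies on top in the plane y = 0
- lever_pivot (a point): the lever's pivot, axis along y, 15 mm above the case top (case x 0, z 123 mm); axes as the case's. A rubber rest for the closed lever, 16 mm across, stands on the case top 42 mm from here toward case +x. It is on an adjusting screw: its unloaded top is 0.5 to 6.5 mm below the pivot's height, not measured; it yields about 1 mm per 8 N
- lid_turn (a joint): opening angle of the lid half, hinged along y at case x -28, z 10 mm; 0 = shut, grows as its top leans out toward case -x; limits -0.03 and 0.12. The seal springs it open to about 0.08 (keeper 8 mm out); holding it at 0 takes about 45 N at the keeper, which the closed latch gives
- keeper (a point): middle of the top edge of the keeper's outer face (the face toward case -x). The keeper is a plain steel ridge on the lid top, 18 wide (y), 6 thick (x), 9 mm high, leaning slightly outward. Lid shut: at case x -58, z 117 mm. Axes as the case's when the lid is shut
- lever_turn (a joint): lever angle: 0 = open stop (leans 24 degrees past upright toward the keeper), 1.99 = level, pointing to case +x; grows as it closes; limits 0 and 2.25. Over centre from about 1.66; home on the rest at about 1.9 to 2.15. Stays where left while the claw is slack (0.04 N m); with the claw hooked, closing takes up to about 8 N at its end, then it snaps down by itself
- lever: steel lever, 24 wide (y), 6 thick, 56 mm long from the pivot, ribbed on the side to push (toward the keeper when open, up when closed). Origin on the pivot axis, y along it. The claw hangs on a crank pin 16 mm from the pivot, turned 12 degrees from the lever's own direction in the closing sense (a little below the lever when that is level)
- lever_tip (a point): point in the middle of the lever's thickness, 42 mm from the pivot, a good place to push; over the rest when closed
- claw: steel claw: plate 20 wide (y), 4 thick, 79 mm long. Origin on its pin; it runs along its own -x, z is its upper side. At the end a lip, 5 thick, reaches 10 mm below the pin's level; the lip's inner face, 73.7 mm from the pin, must catch the keeper's outer face. It falls by its own weight (40 g); its lip starts on the keeper's top. Pulling its end away turns the lever open
- claw_tab (a point): middle of the finger tab standing on the claw's end above the lip: 20 wide (y, grip across that), 9 thick (x), 22 mm high. The lip's bottom edge is 23 mm below it, the lip's inner face 0.5 mm from it toward the pin. Axes as the claw's
- claw_lip (a point): point on the inner face of the lip, 2 mm above its bottom edge. Axes as the claw's
- loupe: black eyeglass loupe, 38 mm wide, 36 high, standing on the case top; leave it
- pass_stamp: black hand stamp, 24 x 24 x 60, standing beside the case; leave it
- bottle_1: small brown dropper bottle, 34 wide, 102 high, standing beside the case; leave it
- solder_spool: solder spool, 56 x 83 x 40, in front of the case; leave it
- side_cutters: side cutters, 60 x 104 x 11, in front of the case; leave them
- calliper: calliper, 70 x 198 x 16, on the table to the right; leave it

How it is judged:
On the way, in this order (a step that is already met when the one before it is completed fails the run):
1. the claw's lip is down behind the keeper's outer face, with the lever still short of centre (z of claw_lip in the frame of keeper below -0.003 m and x of claw_lip in the frame of keeper between -0.014 and 0.0015 m and value of joint lever_turn below 1.5 rad), for 0.2 s.
2. the fingers press the lever home with more than 8 N for 0.3 s: lever over centre and the lid drawn shut (value of joint lever_turn above 1.8 rad and value of joint lid_turn below 0.02 rad and contact force between the fingers and lever_c0 above 8 N), for 0.3 s.
At the end, for the whole second after the job is handed in: the claw's lip is hooked behind the keeper (at least 3 mm below its top edge), the lever is over centre and home (beyond 1.8 rad), the lid is drawn shut (within 0.02 rad) and all is at rest (value of joint lever_turn above 1.8 rad and value of joint lid_turn between -0.02 and 0.02 rad and z of claw_lip in the frame of keeper below -0.003 m and velocity of joint lever_turn below 0.1 rad/s and velocity of joint lid_turn below 0.05 rad/s); the robot touches nothing.
It fails at once if the robot presses on the lever with more than 22 N (contact force between any of the arm, the fingers and lever_c0 above 22 N).
It fails at once if a bystander is moved by more than 25 mm (distance of any of loupe, pass_stamp, bottle_1, solder_spool, side_cutters, calliper from where it was at the start of the episode above 0.025 m).
It also fails if it takes over 56 s, if anything falls off the work surface, if the arm or the gripper's body presses on something with over 40 N, if the wrist force passes 120 N, or if a joint passes its speed limit or range.

## Working session

There is one attempt and no reset: what is moved stays moved. The work goes in short steps, Python scripts to look and compute and a tool call to move; the robot and the scene stay as the last step left them, time stands still between calls to the robot, and variables do not carry over. Pictures are saved under pics/ and viewed, at most 10 in all, crops included, and the job is handed in when it is done.

Besides the shell and the picture viewer there is one more tool, called after "Emit:" as a command line: name --argument value ..., lists and objects as JSON in quotes. move_arm: Moves the arm, as the interface text tells. Its arguments: {"type":"object","properties":{"moves":{"type":"array"},"fingers":{"type":"number"}},"required":["moves"]}

```bash
mkdir -p pics
cat > h.py <<'E'
import numpy as np, cv2
from scipy.spatial.transform import Rotation as R
from bench import bot
def att(a):
    a=np.array(a); return a if a.shape==(3,3) else R.from_quat(a,scalar_first=True).as_matrix()
def cam(f,s=None):
    if 'tool_from_camera' in f:
        T=np.eye(4);T[:3,:3]=att(s['tcp_rot']);T[:3,3]=s['ee_pos'];T=T@np.array(f['tool_from_camera']);return T[:3,:3],T[:3,3]
    return att(f['attitude']),np.array(f['origin'])
def ray(f,px,s=None): # px=(row,col)
    A,o=cam(f,s);K=np.array(f['mtx']);d=A@np.linalg.solve(K,[px[1],px[0],1.]);return o,d/np.linalg.norm(d)
def atz(f,px,z,s=None):
    o,d=ray(f,px,s);return o+d*(z-o[2])/d[2]
def proj(f,p,s=None):
    A,o=cam(f,s);q=np.array(f['mtx'])@(A.T@(np.array(p)-o));return q[1]/q[2],q[0]/q[2]
def tri(rs):
    M=sum(np.eye(3)-np.outer(d,d) for o,d in rs);b=sum((np.eye(3)-np.outer(d,d))@o for o,d in rs);return np.linalg.solve(M,b)
def save(f,n): cv2.imwrite('pics/'+n,f['img'][:,:,::-1])
E
python3 - <<'E'
from h import *
s=bot.state();print(s)
F={}
for n in('scene','side','wrist'):
    f=bot.grab_frame(n);F[n]=f;print(n,f['mtx'],f.get('origin'),f.get('attitude'),f.get('tool_from_camera'))
    for l in('case','lever','claw','claw_tab','keeper','loupe','bottle_1','pass_stamp','solder_spool'):
        r=bot.trace(f,l)
        for q in r[:2]:
            print(n,l,round(q['score'],2),q['pixel'],q['region'].sum())
a=np.hstack([F['scene']['img'],F['side']['img']]);a=cv2.resize(a,(800,300));b=F['wrist']['img'];
cv2.imwrite('pics/a.png',cv2.resize(F['scene']['img'],(800,600))[:,:,::-1]);cv2.imwrite('pics/b.png',cv2.resize(F['side']['img'],(800,600))[:,:,::-1]);cv2.imwrite('pics/c.png',cv2.resize(b,(800,600))[:,:,::-1])
E
```

```text
{'t': 0.0, 'joints': array([-0.1026317 ,  0.43521099,  0.0249795 ,  1.57407671, -0.01160438,
        1.13401513, -0.07510543]), 'joint_vel': array([-4.02339314e-04, -1.12699273e-03, -8.19869484e-04,  1.64213716e-03,
        2.00669145e-04,  1.55136292e-03,  3.89242985e-05]), 'tau': array([ 8.97134169e-05, -6.70461059e+01,  1.02531374e+00, -3.16203833e+01,
        1.55155628e-02,  1.25530543e-02, -1.11555586e-06]), 'ee_pos': array([ 6.24529459e-01, -3.61736206e-05,  2.49541363e-01]), 'tcp_rot': array([-5.01387694e-04,  7.07124631e-01,  7.07088498e-01, -6.00817749e-04]), 'force': array([-0.48480582,  0.69059082,  0.01542811]), 'moment': array([0.0473167 , 0.01037791, 0.00509312]), 'grip_force': 0.0, 'gripper_width': 0.08544313061787823}
scene [[463.49412881   0.         263.09007841]
 [  0.         463.49412881 194.27526026]
 [  0.           0.           1.        ]] [0.02000871 0.75005165 0.9967718 ] [ 0.11119159 -0.2154773   0.88272603 -0.40249314] None
scene case 0.61 [240.5, 228.2] 5175
scene lever 0.77 [219.4, 224.6] 336
scene claw 0.7 [225.5, 234.2] 244
scene claw_tab 0.55 [225.6
[... 866 characters left out ...]
     0.           1.        ]] None None [[ 1.77423718e-04 -9.45094382e-01 -3.26797456e-01  8.33664758e-02]
 [ 9.99999127e-01  5.95642760e-04 -1.17967584e-03  9.28658019e-04]
 [ 1.30955955e-03 -3.26796961e-01  9.45093663e-01 -1.24272158e-01]
 [ 0.00000000e+00  0.00000000e+00  0.00000000e+00  1.00000000e+00]]
wrist lever 0.75 [178.6, 151.6] 2840
wrist claw 0.96 [176.7, 132.3] 1954
wrist claw 0.27 [130.7, 249.1] 1067
wrist claw_tab 0.65 [175.4, 132.6] 1983
wrist keeper 0.67 [133.5, 121.5] 11660
wrist loupe 0.7 [131.8, 254.7] 1148
wrist bottle_1 0.85 [30.2, 195.7] 1326
wrist pass_stamp 0.65 [267.2, 182.2] 102
wrist solder_spool 0.96 [66.3, 69.5] 2361
wrist solder_spool 0.57 [134.2, 122.0] 11460
```

View pics/c.png

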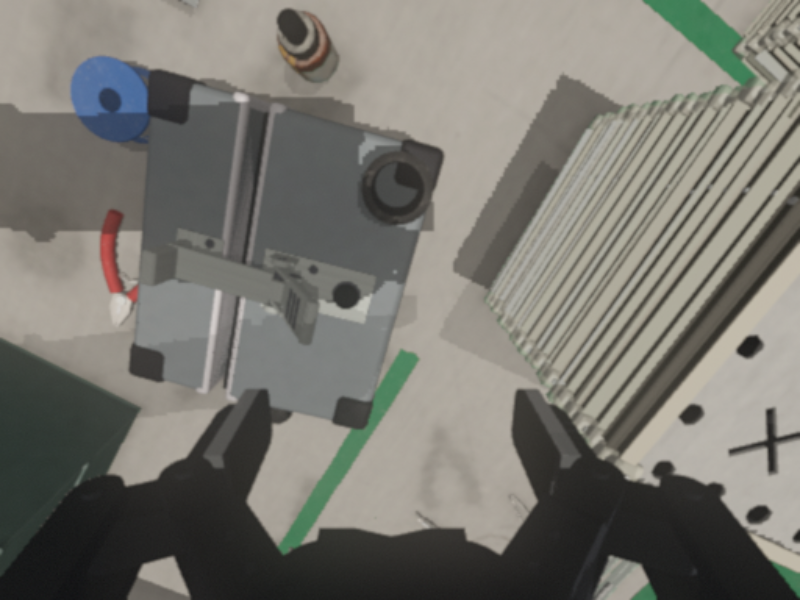

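View pics/a.png

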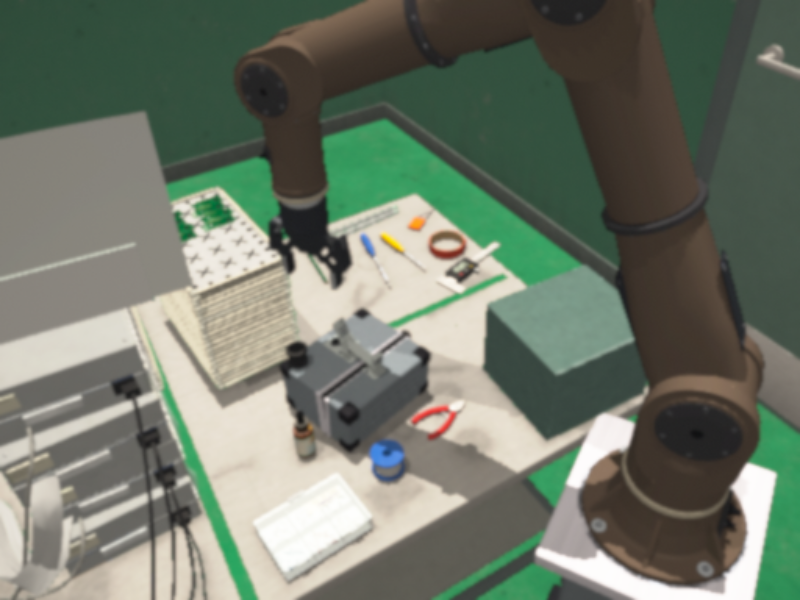

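The wrist view shows the case with its lid to the left (800 px scale): rest at (345,295), tab at (157,265), loupe at (397,187), and furniture close on the right. Next I fit the case pose to these points and overlay the model.

```bash
cat >> h.py <<'E'
def case2w(p,q): # p=(x,y,yaw)
    c,s=np.cos(p[2]),np.sin(p[2]);q=np.asarray(q,float);return np.array([p[0]+c*q[0]-s*q[1],p[1]+s*q[0]+c*q[1],q[2]])
E
cat > fit.py <<'E'
from h import *
from scipy.optimize import least_squares
s=bot.state();f=bot.grab_frame('wrist')
obs=[((.078,.1,.108),(442,150)),((.078,-.1,.108),(364,427)),((-.026,.1,.108),(272,105)),((-.026,-.1,.108),(232,398)),((.042,0,.119),(345,295))]
fun=lambda p:np.concatenate([np.array(proj(f,case2w(p,q),s))-np.array([v,u])/1.5625 for q,(u,v) in obs])
r=least_squares(fun,[.5,.1,-.2]);p=r.x;print(p,r.fun.reshape(-1,2)*1.5625)
im=cv2.resize(f['img'],(800,600))[:,:,::-1].copy()
def dot(q,c):
    v,u=proj(f,case2w(p,q),s);cv2.circle(im,(int(u*1.5625),int(v*1.5625)),3,c,-1)
for q,_ in obs: dot(q,(0,0,255))
for y in(-.012,.012):
    t=np.radians(24)
    dot((-.056*np.sin(t),y,.123+.056*np.cos(t)),(0,255,0))
    dot((-.0,y,.123),(0,255,0))
a=.08;kx=-.028+(-.03*np.cos(a)-.107*np.sin(a));kz=.01+.107*np.cos(a)-.03*np.sin(a)
# angle positive = lean to -x
kx=-.028+(-.030*np.cos(a)-.107*np.sin(a));kz=.01+(.107*np.cos(a)-.030*np.sin(a));print('keeper',kx,kz)
for y in(-.009,.009): dot((kx,y,kz),(255,0,0))
# crank pin
d=np.array([-np.sin(t),np.cos(t)]);ph=np.radians(12);# closing = toward +x
pin=np.array([0,.123])+.016*np.array([d[0]*np.cos(ph)+d[1]*np.sin(ph),d[1]*np.cos(ph)-d[0]*np.sin(ph)]);print('pin',pin)
for y in(-.01,.01):
    dot((pin[0],y,pin[1]),(255,255,0))
    # lip bottom on keeper top: claw tilt
    from scipy.optimize import brentq
    # lip underside at claw local (-.0762,-.010)
    g=lambda b: pin[1]-.0762*np.sin(b)-.010*np.cos(b)-kz
    b=brentq(g,-.5,.8)
    w=lambda lx,lz:(pin[0]+lx*np.cos(b)+lz*np.sin(b)*-1*-1*0+(-lz*np.sin(b)),y,pin[1]+lx*np.sin(b)+lz*np.cos(b))
    dot(w(-.0742,.013),(255,0,255));dot(w(-.0742,.024),(255,0,255))
print('tilt',b,'tab',w(-.0742,.013),'lip bottom inner',w(-.0737,-.01))
print('tab world',case2w(p,np.array(w(-.0742,.013))*[1,0,1]),'lever tip world',case2w(p,(-.042*np.sin(t),0,.123+.042*np.cos(t))))
cv2.imwrite('pics/d.png',im)
for n in('side','scene'):
    F=bot.grab_frame(n)
    for q in((.078,.1,.108),(.078,-.1,.108),(-.088,.1,.108),(-.088,-.1,.108)): print(n,np.array(proj(F,case2w(p,q))).round(1))
    m=max(bot.trace(F,'loupe'),key=lambda r:r['score']);print(m['pixel'])
E
python3 fit.py
```

```text
[ 0.55696216  0.00947285 -0.24561903] [[-0.48569705  2.32812341]
 [ 1.98985371  3.70241469]
 [-2.68888509 -2.84034219]
 [ 1.02073314 -5.16848145]
 [ 2.58254435  2.02015736]]
keeper -0.06645492344378007 0.11426034175530508
pin [-0.00332659  0.13865036]
tilt 0.1924541056579726 tab (np.float64(-0.07864317918009622), 0.01, np.float64(0.1372182476591157)) lip bottom inner (np.float64(-0.07375324016286396), 0.01, np.float64(0.11473851242028893))
tab world [0.4806793  0.02859547 0.13721825] lever tip world [0.54039193 0.01362668 0.16136891]
side [161.8 275.5]
side [189.2 275.8]
side [162.1 225.6]
side [189.4 219. ]
[162.9, 269.4]
scene [232.2 177.9]
scene [195.5 230.4]
scene [262.9 220.5]
scene [221.1 272.8]
[229.2, 191.3]
```

View pics/d.png

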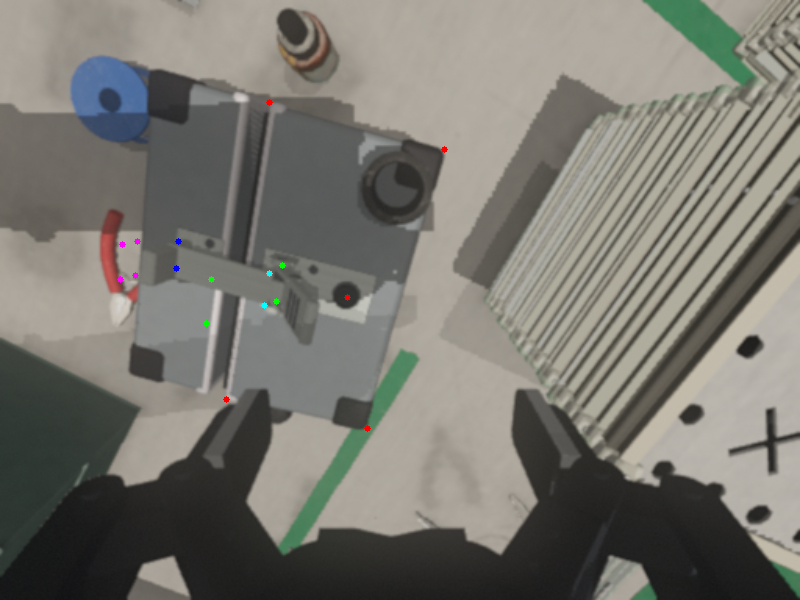

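View pics/b.png

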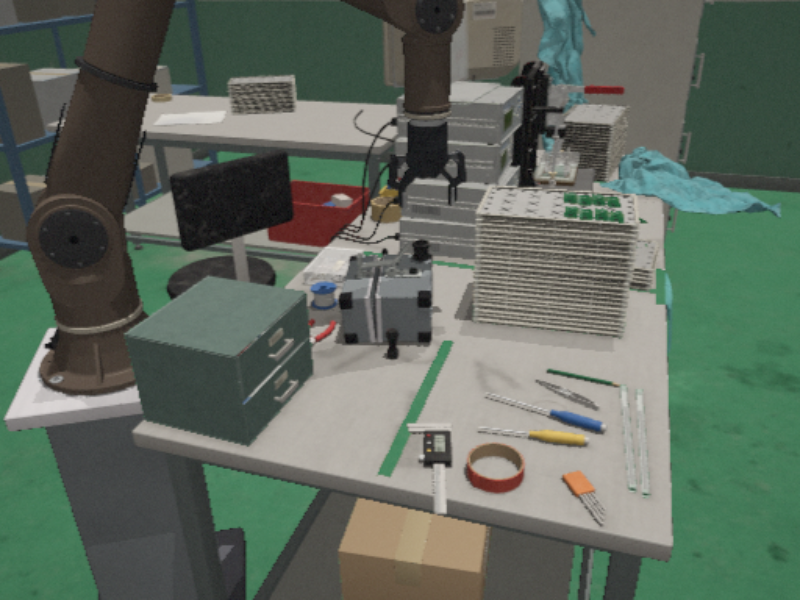

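Case pose fits (origin about (0.557, 0.009), yaw −0.246). But the lever's end shows near (310,330), not at the open-stop projection (209,300), so the lever seems partly closed. I'll zoom in and check against the tab's position.

```bash
cat >> h.py <<'E'
P0=np.array([0.55696,0.00947,-0.24562])
def lev(th,r,off=0): # point at r along lever, off normal(+ closing side); case xz
    a=np.radians(-24)+th  # angle from upright toward +x
    d=np.array([np.sin(a),np.cos(a)]);n=np.array([np.cos(a),-np.sin(a)]);q=np.array([0,.123])+r*d+off*n;return q
def pin(th): return lev(th,.016*np.cos(np.radians(12)),.016*np.sin(np.radians(12)))
def clw(th,zlip,lx,lz,kx=-.0762): # claw point with lip bottom at height zlip
    from scipy.optimize import brentq
    p=pin(th);b=brentq(lambda b:p[1]+kx*np.sin(b)-.010*np.cos(b)-zlip,-.6,.8)
    return np.array([p[0]+lx*np.cos(b)-lz*np.sin(b),p[1]+lx*np.sin(b)+lz*np.cos(b)])
E
python3 - <<'E'
from h import *
s=bot.state();f=bot.grab_frame('wrist')
img=f['img'][140:230,75:255,::-1];k=4
A=cv2.resize(img,None,fx=k,fy=k,interpolation=cv2.INTER_CUBIC);A=A[:300];B=A.copy()
for th,c in((.3,(0,0,255)),(.8,(0,255,0)),(1.1,(255,0,0))):
    def px(x,y,z): 
        v,u=proj(f,case2w(P0,(x,y,z)),s);return [int((u-75)*k),int((v-140)*k)]
    L=[px(q[0],y,q[1]) for q,y in((lev(th,0),-.012),(lev(th,.056),-.012),(lev(th,.056),.012),(lev(th,0),.012))]
    cv2.polylines(B,[np.array(L)],True,c,1)
    T=[px(q[0],y,q[1]) for q,y in((clw(th,.1145,-.0787,.024),-.01),(clw(th,.1145,-.0697,.024),-.01),(clw(th,.1145,-.0697,.024),.01),(clw(th,.1145,-.0787,.024),.01))]
    cv2.polylines(B,[np.array(T)],True,c,1)
cv2.imwrite('pics/e.png',np.vstack([A,B]))
for n in('lever','lever_tip','claw_tab'):
    for r in bot.trace(f,n)[:1]:
        ys,xs=np.where(r['region']);print(n,r['score'],ys.min(),ys.max(),xs.min(),xs.max())
E
```

```text
lever 0.62 154 220 89 204
lever_tip 0.66 154 220 90 204
claw_tab 0.97 154 193 90 181
```

View pics/e.png

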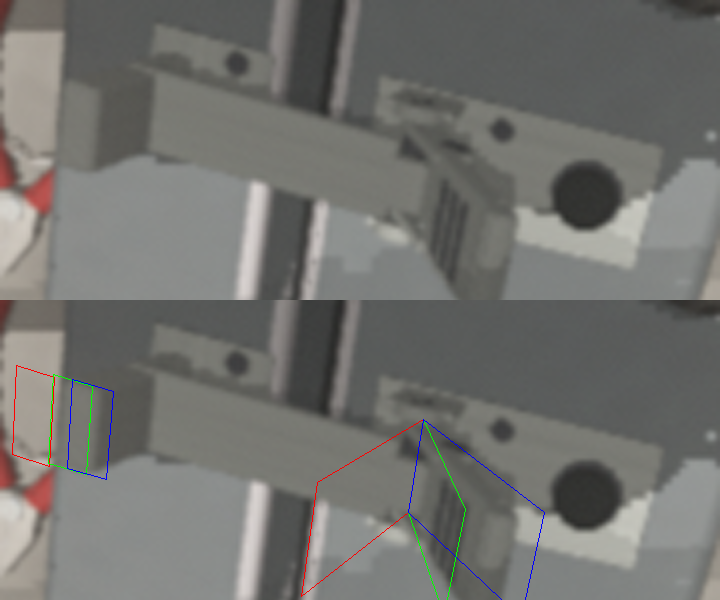

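The crop shows the lever end right edge at about 500 and the tab at about 66–100 px. Both fit lever ≈ 1.0 rad, with the lip on the keeper top. I'll go above the tab, turning so the fingers close along case y.

Emit:
move_arm --moves '[{"x":0.004,"y":-0.016,"yaw":-0.12},{"x":0.007,"y":-0.032,"yaw":-0.24},{"x":0.01,"y":-0.048,"yaw":-0.36},{"x":0.013,"y":-0.064,"yaw":-0.48},{"x":0.016,"y":-0.08,"yaw":-0.6},{"x":0.019,"y":-0.096,"yaw":-0.72},{"x":0.022,"y":-0.112,"yaw":-0.84},{"x":0.025,"y":-0.1295,"yaw":-0.96}]' --fingers 0.05

```text
validation failed for argument at $.mo...
```

Emit:
move_arm --moves '[{"yaw":-0.12,"z":0.01},{"yaw":-0.24,"z":0.02},{"yaw":-0.365,"z":0.035},{"yaw":-0.365,"z":0.035},{"yaw":-0.365,"z":0.035},{"yaw":-0.365,"z":0.035}]'

```text
validation failed for argument at $.mo...
```

```bash
cat > look.py <<'E'
import sys
from h import *
def tc(s): # tool pos in case frame
    d=np.array(s['ee_pos'])-[P0[0],P0[1],0];c,si=np.cos(P0[2]),np.sin(P0[2]);return np.array([c*d[0]+si*d[1],-si*d[0]+c*d[1],d[2]])
def overlay(name,th,zl,k=2,a=.08):
    s=bot.state();f=bot.grab_frame('wrist');im=cv2.resize(f['img'],None,fx=k,fy=k,interpolation=cv2.INTER_CUBIC)[:,:,::-1].copy()
    def px(q,y):
        v,u=proj(f,case2w(P0,(q[0],y,q[1])),s);return [int(u*k),int(v*k)]
    def poly(L,c): cv2.polylines(im,[np.array([px(*q) for q in L])],True,c,1)
    poly([(lev(th,0),-.012),(lev(th,.056),-.012),(lev(th,.056),.012),(lev(th,0),.012)],(0,255,0))
    for zt in(.024,-.01): poly([(clw(th,zl,-.0787,zt),-.01),(clw(th,zl,-.0737,zt),-.01),(clw(th,zl,-.0737,zt),.01),(clw(th,zl,-.0787,zt),.01)],(0,0,255))
    kx=-.028-.030*np.cos(a)-.107*np.sin(a);kz=.01+.107*np.cos(a)-.03*np.sin(a)
    poly([((kx,kz),-.009),((kx+.006,kz),-.009),((kx+.006,kz),.009),((kx,kz),.009)],(255,0,0))
    poly([((.05,.121),-.008),((.034,.121),-.008),((.034,.121),.008),((.05,.121),.008)],(255,255,0))
    print('tcp case',tc(s).round(4),'yaw of tool y',(R.from_quat(s['tcp_rot'],scalar_first=True).as_matrix()).round(3).tolist(),'t',s['t'],'F',s['force'].round(2),s['gripper_width'])
    return im,f,s
E
python3 - <<'E'
from look import *
im,f,s=overlay('f',1.0,.1145)
cv2.imwrite('pics/f.png',im[:600,100:900])
E
```

```text
tcp case [0.0683 0.0073 0.2503] yaw of tool y [[0.0, 1.0, 0.0], [1.0, -0.0, -0.0], [-0.0, 0.0, -1.0]] t 1.95 F [-0.07 -0.04 -0.45] 0.0850325994243708
```

View pics/f.png

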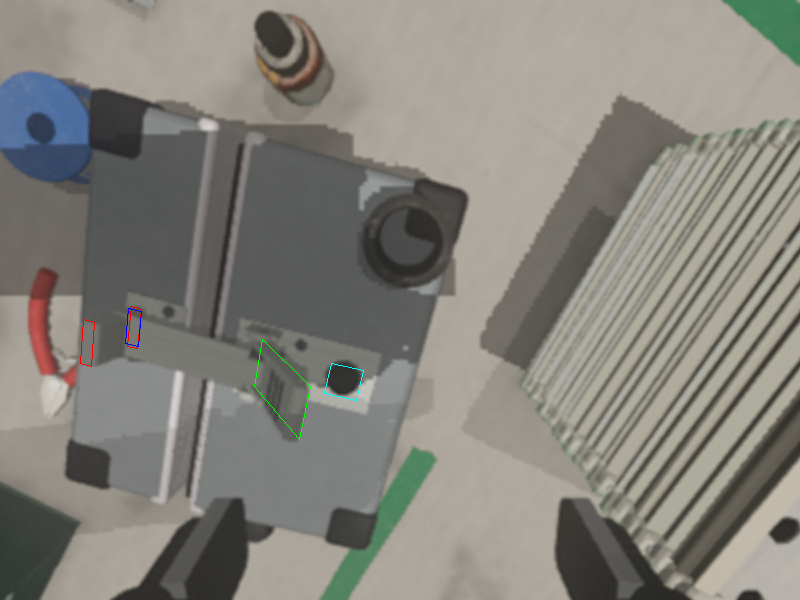

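The calls were refused before moving, probably because a row needs all four numbers. The overlay matches the lever, the rest and the tab well (tab at about (87,342)). I'll resend with complete rows.

Emit:
move_arm --moves '[{"x":0.004,"y":-0.016,"z":0,"yaw":-0.12},{"x":0.007,"y":-0.032,"z":0,"yaw":-0.24},{"x":0.01,"y":-0.048,"z":0,"yaw":-0.36},{"x":0.013,"y":-0.064,"z":0,"yaw":-0.48},{"x":0.016,"y":-0.08,"z":0,"yaw":-0.6},{"x":0.019,"y":-0.096,"z":0,"yaw":-0.72},{"x":0.022,"y":-0.112,"z":0,"yaw":-0.84},{"x":0.025,"y":-0.1295,"z":0,"yaw":-0.96}]' --fingers 0.05

```text
t: 2.67
ee_pos: [0.4949, 0.0251, 0.2504]
tcp_rot: [0.0, 0.298, 0.955, 0.0]
force: [-0.1, -0.3, 1.3]
gripper_width: 0.05
grip_force: 0.0
```

Emit:
move_arm --moves '[{"x":0,"y":0,"z":0.01,"yaw":-0.12},{"x":0,"y":0,"z":0.02,"yaw":-0.24},{"x":0,"y":0,"z":0.035,"yaw":-0.365},{"x":0,"y":0,"z":0.035,"yaw":-0.365},{"x":0,"y":0,"z":0.035,"yaw":-0.365},{"x":0,"y":0,"z":0.035,"yaw":-0.365}]'

```text
t: 3.17
ee_pos: [0.4958, 0.0249, 0.2159]
tcp_rot: [0.0, 0.125, 0.992, 0.0]
force: [-0.5, 0.6, -0.3]
gripper_width: 0.0501
grip_force: 0.0
```

Run:
```python
from look import *
im,f,s=overlay('f',1.0,.1145)
cv2.imwrite('pics/g.png',im[:600,100:900])
```

```text
tcp case [-6.310e-02  1.000e-04  2.159e-01] yaw of tool y [[-0.969, 0.248, 0.0], [0.248, 0.969, 0.0], [-0.0, 0.0, -1.0]] t 3.1667 F [-0.48  0.56 -0.28] 0.05012791476130469
```

View pics/g.png

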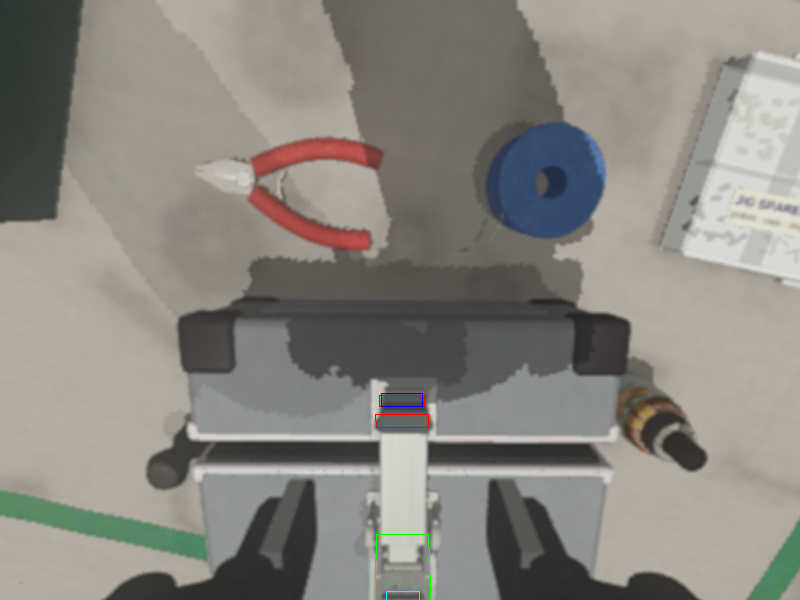

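Everything lines up: the tab is at about (402,415), centred between the fingers. I'll descend and grip it.

Emit:
move_arm --moves '[{"x":0,"y":0,"z":0.025,"yaw":0},{"x":0,"y":0,"z":0.05,"yaw":0},{"x":0.001,"y":0,"z":0.065,"yaw":0},{"x":0.001,"y":0,"z":0.073,"yaw":0},{"x":0.001,"y":0,"z":0.073,"yaw":0},{"x":0.001,"y":0,"z":0.073,"yaw":0}]'

```text
t: 3.72
ee_pos: [0.4951, 0.0254, 0.143]
tcp_rot: [0.0, 0.123, 0.992, 0.0]
force: [0.9, -0.6, -0.4]
gripper_width: 0.05
grip_force: 0.0
```

Emit:
move_arm --moves '[{"x":0,"y":0,"z":0,"yaw":0},{"x":0,"y":0,"z":0,"yaw":0},{"x":0,"y":0,"z":0,"yaw":0},{"x":0,"y":0,"z":0,"yaw":0},{"x":0,"y":0,"z":0,"yaw":0},{"x":0,"y":0,"z":0,"yaw":0}]' --fingers 0.0

```text
t: 4.22
ee_pos: [0.4954, 0.0257, 0.1435]
tcp_rot: [0.001, 0.123, 0.992, 0.0]
force: [-0.5, 1.4, 4.5]
gripper_width: 0.0185
grip_force: 58.4
```

Emit:
move_arm --moves '[{"x":0,"y":0,"z":-0.003,"yaw":0},{"x":0.003,"y":0,"z":-0.005,"yaw":0},{"x":0.006,"y":0,"z":-0.005,"yaw":0},{"x":0.009,"y":0,"z":-0.005,"yaw":0},{"x":0.012,"y":0,"z":-0.005,"yaw":0},{"x":0.012,"y":0,"z":-0.005,"yaw":0},{"x":0.012,"y":0,"z":-0.005,"yaw":0}]'

```text
t: 4.8
ee_pos: [0.4836, 0.0287, 0.148]
tcp_rot: [0.001, 0.122, 0.992, 0.0]
force: [2.9, 3.0, 3.0]
gripper_width: 0.0186
grip_force: 59.8
```

Emit:
move_arm --moves '[{"x":0,"y":0,"z":0.003,"yaw":0},{"x":0,"y":0,"z":0.006,"yaw":0},{"x":0,"y":0,"z":0.009,"yaw":0},{"x":0,"y":0,"z":0.011,"yaw":0},{"x":0,"y":0,"z":0.011,"yaw":0},{"x":0,"y":0,"z":0.011,"yaw":0}]'

```text
t: 5.3
ee_pos: [0.4839, 0.0286, 0.1368]
tcp_rot: [0.001, 0.122, 0.992, 0.0]
force: [2.1, 2.7, 5.8]
gripper_width: 0.0188
grip_force: 59.5
```

Run:
```python
from look import *
im,f,s=overlay('f',.2,.1075)
cv2.imwrite('pics/h.png',im[300:768,100:900])
```

```text
tcp case [-0.0755  0.0008  0.1368] yaw of tool y [[-0.97, 0.243, 0.002], [0.243, 0.97, 0.001], [-0.002, 0.001, -1.0]] t 5.3 F [2.07 2.67 5.76] 0.018835263297982508
```

View pics/h.png

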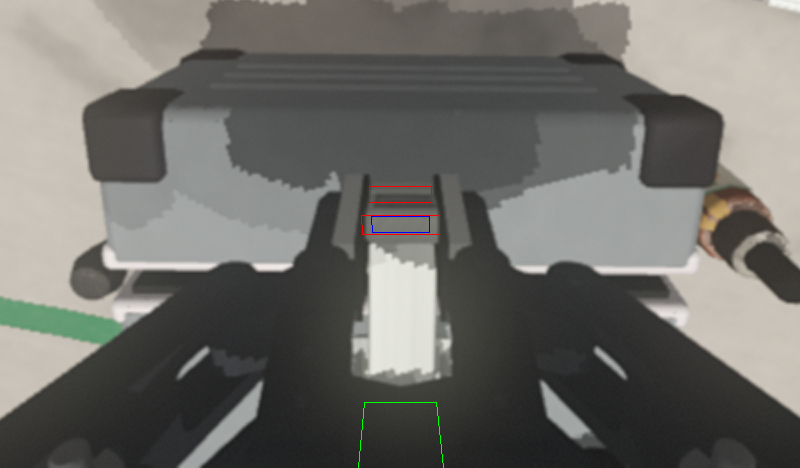

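The fingers hold the tab at about (400,225), and the lip outline falls outside the keeper. I'll release, rise and check.

Emit:
move_arm --moves '[{"x":0,"y":0,"z":0,"yaw":0},{"x":0,"y":0,"z":0,"yaw":0},{"x":0,"y":0,"z":0,"yaw":0},{"x":0,"y":0,"z":0,"yaw":0},{"x":0,"y":0,"z":0,"yaw":0}]' --fingers 0.045

```text
t: 5.77
ee_pos: [0.4824, 0.0278, 0.136]
tcp_rot: [-0.001, 0.123, 0.992, -0.0]
force: [-0.8, -0.1, -0.7]
gripper_width: 0.0449
grip_force: 0.0
```

Emit:
move_arm --moves '[{"x":0,"y":0,"z":-0.02,"yaw":0},{"x":0,"y":0,"z":-0.04,"yaw":0},{"x":0,"y":0,"z":-0.065,"yaw":0},{"x":0,"y":0,"z":-0.09,"yaw":0},{"x":0,"y":0,"z":-0.09,"yaw":0},{"x":0,"y":0,"z":-0.09,"yaw":0}]'

```text
t: 6.27
ee_pos: [0.4836, 0.0281, 0.2274]
tcp_rot: [0.001, 0.123, 0.992, 0.0]
force: [-0.6, 0.4, -1.1]
gripper_width: 0.0447
grip_force: 0.0
```

Run:
```python
from look import *
im,f,s=overlay('f',.2,.1055,k=4)
A=im[700:1250,650:1350];print(A.shape)
cv2.imwrite('pics/i.png',A)
```

```text
tcp case [-7.570e-02  2.000e-04  2.274e-01] yaw of tool y [[-0.97, 0.244, 0.003], [0.244, 0.97, 0.0], [-0.003, 0.001, -1.0]] t 6.2667 F [-0.58  0.41 -1.09] 0.044696712953949724
(550, 700, 3)
```

View pics/i.png

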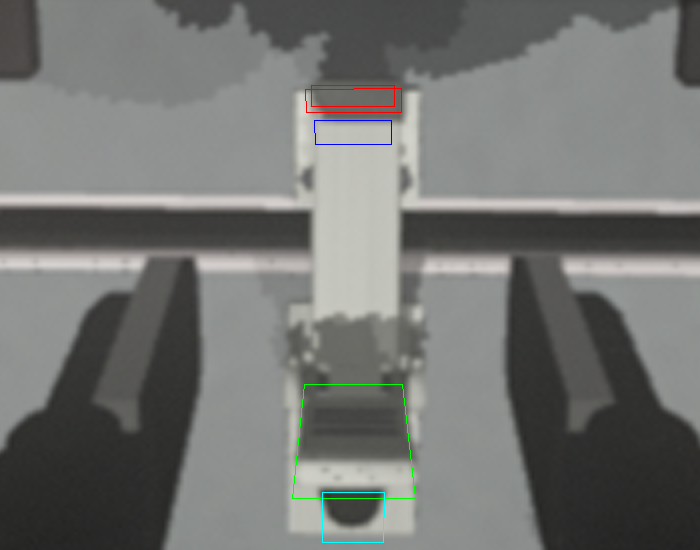

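The view shows the claw straight, its tab at rows 85–118 matching the model of a lip down behind the keeper, and the lever near its open stop. Now I'll close the fingers, move to the lid side of the lever and tabulate the arc.

Emit:
move_arm --moves '[{"x":-0.01,"y":0,"z":0,"yaw":0},{"x":-0.026,"y":0,"z":0,"yaw":0},{"x":-0.026,"y":0,"z":0,"yaw":0},{"x":-0.026,"y":0,"z":0.02,"yaw":0},{"x":-0.026,"y":0,"z":0.042,"yaw":0},{"x":-0.026,"y":0,"z":0.042,"yaw":0},{"x":-0.026,"y":0,"z":0.042,"yaw":0}]' --fingers 0.0

```text
t: 6.9
ee_pos: [0.5071, 0.0216, 0.183]
tcp_rot: [-0.002, 0.123, 0.992, -0.0]
force: [0.0, 0.0, -0.0]
gripper_width: -0.0001
grip_force: 0.0
```

Run:
```python
from look import *
s=bot.state();t=tc(s);print(t,s['force'],s['gripper_width'])
for th in np.arange(0,1.95,.1):
    q=lev(th,.046,-.003);print(round(th,2),'tool shift x',round(-(q[0]-.011-t[0]),4),'z',round(-(q[1]+.019-t[2]),4))
for n in ('claw_tab','lever'):
    f=bot.grab_frame('wrist')
    for r in bot.trace(f,n)[:1]:
        ys,xs=np.where(r['region']);print(n,r['score'],r['pixel'],ys.min(),ys.max(),xs.min(),xs.max())
for th,z in((0,.1055),(.2,.1055),(.2,.114),(.4,.114),(.4,.1055)):
    q=clw(th,z,-.0787,.024);print(th,z,'tab top outer',proj(f,case2w(P0,(q[0],0,q[1])),s))
```

```text
[-0.05133343 -0.0003735   0.18298307] [ 0.04625106  0.04166527 -0.03509305] -9.427189916104e-05
0.0 tool shift x -0.0189 z 0.0002
0.1 tool shift x -0.0231 z -0.0018
0.2 tool shift x -0.0274 z -0.0033
0.3 tool shift x -0.0319 z -0.0043
0.4 tool shift x -0.0365 z -0.005
0.5 tool shift x -0.0411 z -0.0051
0.6 tool shift x -0.0457 z -0.0048
0.7 tool shift x -0.0502 z -0.004
0.8 tool shift x -0.0547 z -0.0028
0.9 tool shift x -0.059 z -0.0012
1.0 tool shift x -0.0631 z 0.0009
1.1 tool shift x -0.067 z 0.0034
1.2 tool shift x -0.0706 z 0.0062
1.3 tool shift x -0.0739 z 0.0094
1.4 tool shift x -0.0769 z 0.0129
1.5 tool shift x -0.0795 z 0.0167
1.6 tool shift x -0.0817 z 0.0207
1.7 tool shift x -0.0836 z 0.025
1.8 tool shift x -0.0849 z 0.0294
1.9 tool shift x -0.0859 z 0.0339
claw_tab 0.84 [209.4, 251.9] 182 245 239 269
lever 0.7 [208.5, 249.0] 179 236 238 266
0 0.1055 tab top outer (np.float64(180.7505373241466), np.float64(252.23919613640126))
0.2 0.1055 tab top outer (np.float64(185.407509733486), np.float64(252.22797374622573))
0.2 0.114 tab top outer (np.float64(190.54722516690234), np.float64(252.3144961678054))
0.4 0.114 tab top outer (np.float64(195.45999180805785), np.float64(252.30309873632532))
0.4 0.1055 tab top outer (np.float64(190.04809553768692), np.float64(252.2179245653046))
```

Tab top at row 181 agrees with lever ≈ 0–0.1 and the lip down. I'll start pushing.

Emit:
move_arm --moves '[{"x":-0.012,"y":0,"z":0,"yaw":0},{"x":-0.019,"y":0,"z":0,"yaw":0},{"x":-0.023,"y":0,"z":-0.002,"yaw":0},{"x":-0.0275,"y":0,"z":-0.0035,"yaw":0},{"x":-0.032,"y":0,"z":-0.0045,"yaw":0},{"x":-0.0365,"y":0,"z":-0.005,"yaw":0},{"x":-0.041,"y":0,"z":-0.005,"yaw":0},{"x":-0.041,"y":0,"z":-0.005,"yaw":0}]'

```text
t: 7.77
ee_pos: [0.5481, 0.0117, 0.1891]
tcp_rot: [-0.0, 0.123, 0.992, -0.0]
force: [-3.0, 0.9, 0.5]
gripper_width: -0.0002
grip_force: 1.5
```

Run:
```python
from look import *
s=bot.state();t=tc(s);print(t,s['force'])
```

```text
[-9.16198994e-03  2.11002671e-05  1.89115063e-01] [-3.03141475  0.93480001  0.47476875]
```

Emit:
move_arm --moves '[{"x":-0.0045,"y":0,"z":0,"yaw":0},{"x":-0.009,"y":0,"z":0.001,"yaw":0},{"x":-0.0135,"y":0,"z":0.0025,"yaw":0},{"x":-0.018,"y":0,"z":0.004,"yaw":0},{"x":-0.022,"y":0,"z":0.006,"yaw":0},{"x":-0.022,"y":0,"z":0.006,"yaw":0}]'

```text
t: 8.27
ee_pos: [0.5687, 0.0063, 0.1826]
tcp_rot: [-0.001, 0.123, 0.992, -0.0]
force: [-4.7, 0.6, 0.0]
gripper_width: -0.0001
grip_force: 2.0
```

Run:
```python
from look import *
s=bot.state();t=tc(s);print(t,s['force'])
f=bot.grab_frame('wrist')
for n in ('claw_tab','lever'):
    for r in bot.trace(f,n)[:1]:
        ys,xs=np.where(r['region']);print(n,r['score'],r['pixel'],ys.min(),ys.max(),xs.min(),xs.max())
# hooked prediction at current th for lid 0.08..0.03 and unhooked
for th,z in((.9,.1055),(1.,.1055),(1.,.114),(.9,.114)):
    q=clw(th,z,-.0787,.024);print(th,z,'tab top outer x',q,proj(f,case2w(P0,(q[0],0,q[1])),s))
cv2.imwrite('pics/j.png',cv2.resize(f['img'],(800,600))[:,:,::-1])
```

```text
[ 0.01211344 -0.00020533  0.18263934] [-4.70006531  0.6204739   0.00789152]
claw_tab 0.61 [157.7, 250.8] 100 223 235 270
lever 0.57 [171.7, 251.1] 100 245 233 271
0.9 0.1055 tab top outer x [-0.0720548   0.13762215] (np.float64(99.33354342707688), np.float64(252.08444209908313))
1.0 0.1055 tab top outer x [-0.07083012  0.13779188] (np.float64(101.53599113110772), np.float64(252.08213887290495))
1.0 0.114 tab top outer x [-0.06985815  0.14734555] (np.float64(103.39569665282373), np.float64(252.17575022818323))
0.9 0.114 tab top outer x [-0.07122088  0.14723854] (np.float64(100.80616217162185), np.float64(252.17950585987128))
```

The push force has risen to 4.7 N, well above bare friction, so the claw is pulling on the keeper. Continuing.

Emit:
move_arm --moves '[{"x":-0.004,"y":0,"z":0.0025,"yaw":0},{"x":-0.0075,"y":0,"z":0.0055,"yaw":0},{"x":-0.011,"y":0,"z":0.0085,"yaw":0},{"x":-0.014,"y":0,"z":0.012,"yaw":0},{"x":-0.014,"y":0,"z":0.012,"yaw":0}]'

```text
t: 8.83
ee_pos: [0.5832, 0.0029, 0.171]
tcp_rot: [0.0, 0.123, 0.992, -0.0]
force: [-1.7, -0.1, 0.5]
gripper_width: -0.0002
grip_force: 0.6
```

Run:
```python
from look import *
s=bot.state();t=tc(s);print(t,s['force'])
q=lev(1.4,.046,-.003);print(q-[.011,-.019])
```

```text
[2.70153076e-02 2.55754751e-05 1.71023214e-01] [-1.6844501  -0.14802508  0.51889693]
[0.0255633  0.17007356]
```

Force fell to 1.8 N, lower than expected. I'll look, with the wrist (before and now), side and scene views combined in one picture.

Run:
```python
from look import *
s=bot.state();W=bot.grab_frame('wrist');S=bot.grab_frame('side');C=bot.grab_frame('scene')
th=1.4
def cr(img,cx,cy,w,h): 
    x0,y0=int(cx-w/2),max(0,int(cy-h/2));return cv2.resize(img[y0:y0+h,x0:x0+w],(400,300),interpolation=cv2.INTER_CUBIC)
j=cv2.resize(cv2.imread('pics/j.png')[:,:,::-1],(512,384))
m=np.array(proj(S,case2w(P0,(-.03,0,.14))));n=np.array(proj(C,case2w(P0,(-.03,0,.14))))
A=np.vstack([np.hstack([cr(j,252,150,200,150),cr(W['img'],252,100,200,150)]),np.hstack([cr(S['img'],m[1],m[0],88,66),cr(C['img'],n[1],n[0],88,66)])])
cv2.imwrite('pics/k.png',A[:,:,::-1])
for a,zl in((0.01,.1065),(0.08,.1055),(0,.1165)):
    for t2 in(1.2,1.4):
        q=clw(t2,zl,-.0787,.024);r=np.array(proj(W,case2w(P0,(q[0],0,q[1])),s));print(t2,zl,r,'in crop',(r[1]-152)*2,(r[0]-25)*2)
for n2 in('claw_tab','keeper'):
    r=bot.trace(W,n2)
    if r: ys,xs=np.where(r[0]['region']);print(n2,r[0]['score'],r[0]['pixel'],ys.min(),ys.max(),xs.min(),xs.max())
```

```text
1.2 0.1065 [ 76.09230985 251.77847145] in crop 199.55694289956756 102.18461969343684
1.4 0.1065 [ 79.80303328 251.77674569] in crop 199.5534913746448 109.60606656063632
1.2 0.1055 [ 76.07728775 251.7674772 ] in crop 199.53495439528905 102.1545755098598
1.4 0.1055 [ 79.67301889 251.76608893] in crop 199.53217786802884 109.34603778851636
1.2 0.1165 [ 78.08319174 251.89102854] in crop 199.7820570805755 106.16638348733602
1.4 0.1165 [ 82.95085541 251.88559037] in crop 199.77118074376625 115.9017108196395
claw_tab 0.83 [143.9, 252.0] 77 214 233 271
keeper 0.56 [80.1, 250.7] 40 140 89 415
```

View pics/k.png

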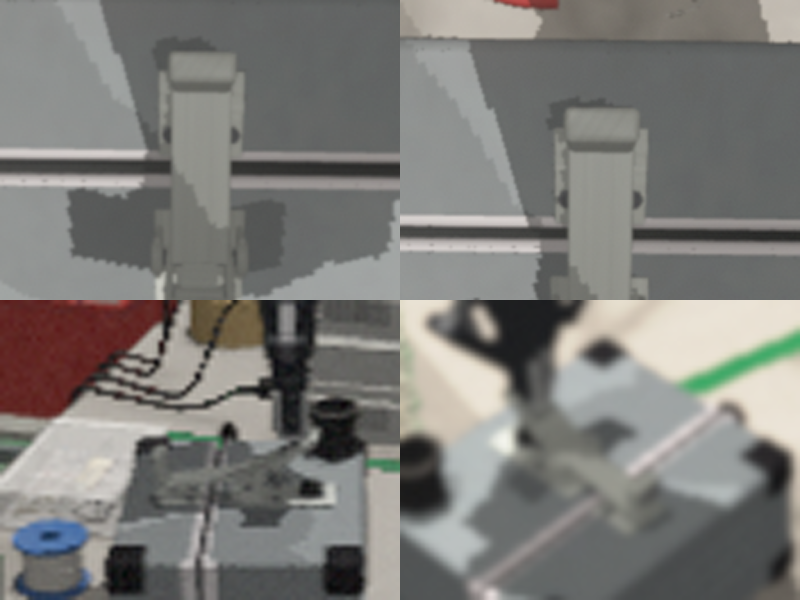

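The seam has narrowed from about 12 mm to about 4.5 mm, the claw is down over the keeper, and the lever slopes up toward the rest side. So the latch is hooked and drawing; on through centre.

Emit:
move_arm --moves '[{"x":-0.0015,"y":0,"z":0.002,"yaw":0},{"x":-0.0025,"y":0,"z":0.004,"yaw":0},{"x":-0.004,"y":0,"z":0.006,"yaw":0},{"x":-0.005,"y":0,"z":0.008,"yaw":0},{"x":-0.005,"y":0,"z":0.008,"yaw":0}]'

```text
t: 9.5
ee_pos: [0.5881, 0.0018, 0.1629]
tcp_rot: [0.0, 0.123, 0.992, 0.0]
force: [-0.3, 0.5, 1.0]
gripper_width: -0.0
grip_force: 0.0
```

Emit:
move_arm --moves '[{"x":-0.001,"y":0,"z":0.002,"yaw":0},{"x":-0.002,"y":0,"z":0.004,"yaw":0},{"x":-0.003,"y":0,"z":0.006,"yaw":0},{"x":-0.003,"y":0,"z":0.006,"yaw":0}]'

```text
t: 9.83
ee_pos: [0.5905, 0.0011, 0.1567]
tcp_rot: [-0.0, 0.123, 0.992, -0.0]
force: [-0.5, 0.5, -0.4]
gripper_width: 0.0002
grip_force: 0.0
```

Emit:
move_arm --moves '[{"x":-0.005,"y":0,"z":0,"yaw":0},{"x":-0.009,"y":0,"z":0.0,"yaw":0},{"x":-0.009,"y":0,"z":0.002,"yaw":0},{"x":-0.009,"y":0,"z":0.004,"yaw":0},{"x":-0.009,"y":0,"z":0.006,"yaw":0},{"x":-0.009,"y":0,"z":0.006,"yaw":0}]'

```text
t: 10.33
ee_pos: [0.5989, -0.001, 0.1507]
tcp_rot: [-0.0, 0.123, 0.992, -0.0]
force: [-0.0, -0.5, -0.8]
gripper_width: 0.0
grip_force: 0.0
```

Run:
```python
from look import *
s=bot.state();t=tc(s);print(t,s['force'])
W=bot.grab_frame('wrist')
r=bot.trace(W,'claw_tab');ys,xs=np.where(r[0]['region']);print(r[0]['score'],ys.min(),ys.max(),xs.min(),xs.max())
for th in(1.4,1.9,2.1):
    q=clw(th,.1075,-.0787,.024);print(th,proj(W,case2w(P0,(q[0],0,q[1])),s))
# seam width: column profile at +-60mm y
for y in(.05,-.05):
    a=proj(W,case2w(P0,(-.04,y,.108)),s);b=proj(W,case2w(P0,(-.016,y,.108)),s)
    N=49;g=[int(W['img'][int(round(a[0]+(b[0]-a[0])*i/(N-1))),int(round(a[1]+(b[1]-a[1])*i/(N-1)))].mean()) for i in range(N)];print(y,g)
```

```text
[4.32180192e-02 3.39582024e-06 1.50719952e-01] [-0.03930245 -0.45371101 -0.7621688 ]
0.61 40 202 231 276
1.4 (np.float64(36.35763661581457), np.float64(252.2301791986324))
1.9 (np.float64(43.09466483452117), np.float64(252.2248977346142))
2.1 (np.float64(43.55390091227312), np.float64(252.2259053441305))
0.05 [105, 105, 105, 106, 106, 105, 105, 105, 110, 133, 154, 157, 157, 151, 146, 139, 117, 70, 40, 40, 38, 43, 45, 44, 44, 59, 100, 100, 135, 151, 156, 157, 160, 157, 157, 138, 113, 108, 110, 110, 109, 109, 109, 110, 109, 109, 109, 111, 110]
-0.05 [151, 151, 151, 150, 150, 149, 163, 199, 216, 215, 211, 210, 205, 194, 158, 100, 67, 70, 74, 74, 77, 76, 74, 82, 118, 162, 187, 187, 197, 204, 210, 210, 188, 158, 158, 153, 153, 154, 154, 154, 153, 154, 154, 154, 154, 155, 154, 155, 155]
```

The dark seam is now 4–4.5 mm wide, so the lid is shut. I'll descend in small steps to find contact.

Emit:
move_arm --moves '[{"x":0,"y":0,"z":0.001,"yaw":0},{"x":0,"y":0,"z":0.002,"yaw":0},{"x":0,"y":0,"z":0.002,"yaw":0}]'

```text
t: 10.68
ee_pos: [0.5992, -0.0011, 0.1492]
tcp_rot: [-0.0, 0.123, 0.992, -0.0]
force: [-0.1, -0.0, -0.7]
gripper_width: -0.0001
grip_force: 0.0
```

Emit:
move_arm --moves '[{"x":0,"y":0,"z":0.001,"yaw":0},{"x":0,"y":0,"z":0.001,"yaw":0}]'

```text
t: 10.85
ee_pos: [0.5992, -0.001, 0.1482]
tcp_rot: [-0.0, 0.123, 0.992, -0.0]
force: [0.0, 0.3, 0.5]
gripper_width: -0.0001
grip_force: 0.0
```

Emit:
move_arm --moves '[{"x":0,"y":0,"z":0.001,"yaw":0},{"x":0,"y":0,"z":0.001,"yaw":0}]'

```text
t: 11.02
ee_pos: [0.5993, -0.0011, 0.1472]
tcp_rot: [-0.0, 0.123, 0.992, -0.0]
force: [-0.3, -0.1, -0.1]
gripper_width: 0.0003
grip_force: 0.0
```

Emit:
move_arm --moves '[{"x":0,"y":0,"z":0.001,"yaw":0},{"x":0,"y":0,"z":0.001,"yaw":0}]'

```text
t: 11.18
ee_pos: [0.5993, -0.0011, 0.1462]
tcp_rot: [-0.0, 0.123, 0.992, -0.0]
force: [0.2, 0.3, -0.4]
gripper_width: 0.0
grip_force: 0.0
```

Emit:
move_arm --moves '[{"x":0,"y":0,"z":0.001,"yaw":0},{"x":0,"y":0,"z":0.001,"yaw":0}]'

```text
t: 11.35
ee_pos: [0.5992, -0.0011, 0.1451]
tcp_rot: [-0.0, 0.123, 0.992, -0.0]
force: [0.4, -0.2, -0.2]
gripper_width: 0.0
grip_force: 0.0
```

Emit:
move_arm --moves '[{"x":0,"y":0,"z":0.001,"yaw":0},{"x":0,"y":0,"z":0.001,"yaw":0}]'

```text
t: 11.52
ee_pos: [0.5992, -0.0011, 0.1442]
tcp_rot: [-0.0, 0.123, 0.992, -0.0]
force: [0.3, -0.3, 0.5]
gripper_width: 0.0002
grip_force: 0.0
```

Emit:
move_arm --moves '[{"x":0,"y":0,"z":0.001,"yaw":0},{"x":0,"y":0,"z":0.001,"yaw":0}]'

```text
t: 11.68
ee_pos: [0.5992, -0.0011, 0.1431]
tcp_rot: [-0.0, 0.123, 0.992, -0.0]
force: [-0.3, -0.3, 0.3]
gripper_width: 0.0002
grip_force: 0.0
```

Emit:
move_arm --moves '[{"x":0,"y":0,"z":0.001,"yaw":0},{"x":0,"y":0,"z":0.001,"yaw":0}]'

```text
t: 11.85
ee_pos: [0.5994, -0.0011, 0.1424]
tcp_rot: [0.0, 0.123, 0.992, -0.0]
force: [-0.2, -0.7, 1.9]
gripper_width: -0.0
grip_force: 1.1
```

Emit:
move_arm --moves '[{"x":0,"y":0,"z":0.0005,"yaw":0},{"x":0,"y":0,"z":0.0005,"yaw":0}]'

```text
t: 12.02
ee_pos: [0.5994, -0.0011, 0.1422]
tcp_rot: [0.0, 0.123, 0.992, -0.0]
force: [-1.7, -1.1, 4.6]
gripper_width: 0.0
grip_force: 2.3
```

Emit:
move_arm --moves '[{"x":0,"y":0,"z":0.0007,"yaw":0},{"x":0,"y":0,"z":0.0007,"yaw":0}]'

```text
t: 12.18
ee_pos: [0.5994, -0.001, 0.1418]
tcp_rot: [0.0, 0.123, 0.992, -0.0]
force: [-2.3, -0.5, 8.3]
gripper_width: 0.0
grip_force: 3.9
```

Emit:
move_arm --moves '[{"x":0,"y":0,"z":0.0007,"yaw":0},{"x":0,"y":0,"z":0.0007,"yaw":0},{"x":0,"y":0,"z":0.0007,"yaw":0}]'

```text
t: 12.43
ee_pos: [0.5994, -0.0011, 0.1415]
tcp_rot: [0.0, 0.123, 0.992, -0.0]
force: [-5.3, -0.1, 11.0]
gripper_width: 0.0002
grip_force: 5.4
```

Emit:
move_arm --moves '[{"x":0,"y":0,"z":0.0002,"yaw":0},{"x":0,"y":0,"z":0.0002,"yaw":0},{"x":0,"y":0,"z":0.0002,"yaw":0},{"x":0,"y":0,"z":0.0002,"yaw":0},{"x":0,"y":0,"z":0.0002,"yaw":0},{"x":0,"y":0,"z":0.0002,"yaw":0},{"x":0,"y":0,"z":0.0002,"yaw":0},{"x":0,"y":0,"z":0.0002,"yaw":0}]'

```text
t: 13.1
ee_pos: [0.5994, -0.0011, 0.1414]
tcp_rot: [0.0, 0.123, 0.992, -0.0]
force: [-3.8, -0.6, 12.4]
gripper_width: 0.0003
grip_force: 6.1
```

Held 11–13 N for over 0.6 s. I'll rise clear and verify.

Emit:
move_arm --moves '[{"x":0,"y":0,"z":-0.002,"yaw":0},{"x":0,"y":0,"z":-0.01,"yaw":0},{"x":0,"y":0,"z":-0.03,"yaw":0},{"x":0.02,"y":0,"z":-0.06,"yaw":0},{"x":0.06,"y":0,"z":-0.09,"yaw":0},{"x":0.1,"y":0,"z":-0.1,"yaw":0},{"x":0.1,"y":0,"z":-0.1,"yaw":0},{"x":0.1,"y":0,"z":-0.1,"yaw":0}]'

```text
t: 13.77
ee_pos: [0.5007, 0.0242, 0.242]
tcp_rot: [0.001, 0.122, 0.993, 0.0]
force: [0.6, 0.1, -0.7]
gripper_width: 0.0
grip_force: 0.0
```

Run:
```python
from look import *
s=bot.state();W=bot.grab_frame('wrist');print(tc(s),s['force'],s['t'])
for n in('lever','claw_tab'):
    r=bot.trace(W,n)
    if r: ys,xs=np.where(r[0]['region']);print(n,r[0]['score'],ys.min(),ys.max(),xs.min(),xs.max())
for th in(0,1,1.4,2.0,2.1):
    q=clw(th,.1075,-.0787,.024);l=lev(th,.056);print(th,proj(W,case2w(P0,(q[0],0,q[1])),s),'lever end',proj(W,case2w(P0,(l[0],0,l[1])),s))
for y in(.05,-.05):
    a=proj(W,case2w(P0,(-.05,y,.108)),s);b=proj(W,case2w(P0,(-.01,y,.108)),s)
    N=41;print(y,[int(W['img'][int(round(a[0]+(b[0]-a[0])*i/(N-1))),int(round(a[1]+(b[1]-a[1])*i/(N-1)))].mean()) for i in range(N)])
```

```text
[-0.05812126  0.00056552  0.24195629] [ 0.64546162  0.06495289 -0.65076469] 13.7667
lever 0.68 184 236 240 262
claw_tab 0.91 184 237 240 262
0 (np.float64(169.5932121601903), np.float64(250.62176500526598)) lever end (np.float64(255.6136181083496), np.float64(250.5266927771437))
1 (np.float64(186.48027944466128), np.float64(250.58714893013678)) lever end (np.float64(305.4219337939492), np.float64(250.40154994367086))
1.4 (np.float64(191.21577514449262), np.float64(250.57851711363676)) lever end (np.float64(307.1394752825826), np.float64(250.3584626047171))
2.0 (np.float64(194.59405900972092), np.float64(250.57291893037285)) lever end (np.float64(293.1666693754529), np.float64(250.3238280563777))
2.1 (np.float64(194.6543893490177), np.float64(250.5729382694351)) lever end (np.float64(289.51881397745757), np.float64(250.32165254745865))
0.05 [139, 138, 138, 138, 138, 139, 138, 139, 138, 137, 137, 137, 137, 136, 148, 178, 183, 137, 77, 60, 60, 65, 89, 127, 165, 189, 198, 177, 150, 141, 141, 142, 142, 142, 142, 143, 144, 143, 143, 143, 142]
-0.05 [137, 140, 139, 139, 139, 140, 139, 140, 140, 140, 140, 140, 138, 157, 196, 192, 132, 70, 61, 61, 68, 101, 139, 173, 194, 201, 173, 146, 142, 142, 142, 144, 143, 144, 144, 144, 144, 144, 144, 145, 144]
```

The tab reads 8–10 px off the prediction; I'll recheck now that the arm has settled.

Run:
```python
from look import *
s=bot.state();W=bot.grab_frame('wrist');print(s['ee_pos'],np.abs(s['joint_vel']).max())
r=bot.trace(W,'claw_tab')[0]['region'];ys,xs=np.where(r);print('rows',ys.min(),ys.max(),r.sum(1)[ys.min():ys.max()+1])
c=int(np.median(xs));print('col profile x=case0',c,[int(v) for v in W['img'][170:320,c].mean(1)])
A=lambda x,z:round(float(proj(W,case2w(P0,(x,0,z)),s)[0]),1)
print('lid outer edge',A(-.088,.108),'fixed far',A(.078,.108),'rest',A(.042,.12))
for y in(.04,-.06):
    cc=int(proj(W,case2w(P0,(-.03,y,.108)),s)[1]);print(y,cc,[int(v) for v in W['img'][150:330,cc].mean(1)])
```

```text
[0.50310008 0.02284677 0.24007718] 0.020159145395240812
rows 182 236 [19 21 21 21 21 21 22 23 23 23 23 23 23 24 24 24 24 24 23 23 22 21 21 21
 21 21 20 20 20 20 20 20 20 20 20 20 20 20 20 20 20 20 20 20 20 20 20 20
 20 20 20 20 20 20 18]
col profile x=case0 252 [72, 71, 72, 73, 72, 73, 72, 73, 73, 74, 74, 78, 83, 84, 87, 89, 84, 72, 70, 66, 69, 70, 83, 94, 96, 98, 97, 97, 96, 97, 100, 115, 162, 190, 195, 194, 194, 193, 193, 193, 192, 192, 192, 192, 191, 191, 191, 191, 190, 191, 190, 190, 189, 189, 189, 188, 188, 188, 188, 187, 187, 188, 187, 187, 187, 188, 179, 119, 63, 57, 57, 56, 57, 56, 56, 56, 55, 54, 53, 55, 54, 53, 50, 52, 52, 50, 50, 48, 50, 49, 48, 48, 48, 45, 44, 44, 43, 43, 44, 43, 41, 43, 43, 43, 43, 41, 42, 42, 39, 42, 40, 38, 37, 40, 37, 35, 36, 37, 35, 36, 35, 35, 33, 34, 34, 32, 32, 31, 33, 31, 32, 32, 32, 31, 29, 32, 31, 32, 28, 28, 42, 94, 139, 133, 108, 99, 110, 123, 124, 108]
lid outer edge 157.1 fixed far 300.0 rest 280.2
0.04 290 [67, 62, 58, 58, 60, 65, 75, 79, 81, 85, 87, 87, 86, 87, 86, 87, 87, 87, 86, 86, 87, 86, 86, 87, 86, 87, 87, 87, 87, 88, 88, 89, 88, 87
[... 835 characters left out ...]
8, 128, 127, 128, 128, 127, 127, 126, 126, 126, 126, 128, 127, 127, 128, 128, 133, 139, 143, 143, 143, 142, 143, 143, 142, 144, 142, 150, 177, 193, 168, 106, 69, 69, 81, 115, 156, 184, 202, 203, 166, 143, 143, 144, 144, 143, 144, 144, 145, 146, 146, 146, 146, 145, 145, 145, 144, 145, 144, 145, 145, 145, 145, 145, 145, 145, 145, 144, 143, 143, 143, 143, 143, 142, 143, 142, 142, 143, 142, 141, 142, 142, 142, 141, 141, 141, 141, 141, 142, 141, 142, 142, 141, 141, 141, 142, 140, 139, 137, 138, 133, 106, 65, 47, 47, 46, 47, 44, 44, 45, 45, 44, 43, 44, 42, 42, 41, 41, 42, 41, 40, 38, 40, 39, 39, 38, 40, 36, 38, 36, 36, 34, 38, 36, 36, 35, 35, 33, 36, 35, 35, 34, 33, 31, 33, 33, 31, 31, 31, 31, 31]
```

The column profile shows the tab starting at row 192 (prediction 194.6), with the lighter strip before it being its base plate and shadow. The seam is about 4 mm with the robot clear, so the latch is holding the lid shut.

```bash
python3 -c "
from bench import bot
print(bot.sign_off())"
```

```text
the job is handed in; nothing more can be done
None
```

The claw is hooked over the keeper, the lid is drawn shut, the lever was pressed home at 11–13 N for over 0.6 s, and the job was handed in at about 14 s with the robot clear. The final check was the seam and the claw's tab; the closed lever itself was hidden from the wrist camera. The sign-off gave no verdict.

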